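Cover the mixing chamber, release the lock-off and run the paddle mixer

TASK

First put the orange-handled cover on the open mixing chamber: set it down, without dropping it, so that its two holes fall over the studs and it lies flush on the rim, and let go of it. Then flip the mixer's red lock-off lever fully forward (towards the chamber), squeeze the blue paddle fully home against the mixer's body for about two seconds, and let it spring back. Leave the cover seated and the lever forward, and do not shift anything else on the bench.

Things in the scene. Friction and masses are not known exactly. Their poses are not given: they have to be found in the camera images.
- unit: mixer bench unit, fixed to the bench: grey base plate 130 (x) x 360 (y) mm, 12 mm thick, origin under its centre. On its +y end an open aluminium sample chamber, 130 (x) x 90 (y) mm, centred at y = +120 mm. Along y behind it a cream hand-held mixer lies in a cradle, nose ('forward') to +y; its blue paddle switch with red lock-off lever is on its +x side
- seat (a point): centre of the chamber rim, 100 mm above the bench, axes as unit. The studs stand at x = +48 and -48 mm from it: 8 mm diameter, 14 mm high, with bevelled tips
- cover: loose chamber cover, 0.15 to 0.31 kg: steel plate 124 (x) x 86 (y) x 5 mm with an orange upright grip fin on its middle, 62 mm long (x), 16 mm thick (y), from 5 to 39 mm above the underside. Origin: centre of the underside. Two 11 mm holes at x = +48 and -48 mm fit the studs, either way round; seated, its origin is at seat. Starts flat on the bench, left or right of the unit
- cover_grip (a point): point inside the cover's grip fin, on its centreline, 27 mm above the underside of the plate: a good height for the TCP when pinching the fin across its y
- lock (a joint): angle of the red lock-off lever (rad): 0 to 0.1 = locked, sticking straight out from the paddle; 1.45 = fully forward, nearly flat along the paddle. Vertical pivot with about 0.03 N m friction (1 to 2 N at the tab): it stays where it is left. Until it is forward, its foot behind the paddle blocks the paddle
- lock_pivot (a point): pivot of the lock-off lever, at mid-thickness and mid-height of the paddle, 100 mm from the paddle's hinge; moves with it. Axes are the paddle's: x outward, y forward along the paddle (at rest turned 0.115 rad outward from the unit's y), z up. Paddle: 8 mm thick, 26 mm tall, from 105 mm behind to 20 mm ahead of this point
- lock_tip (a point): outer end of the red lever tab, 40 mm from lock_pivot. The tab is a plate 5 mm thick and 24 mm tall (80 mm above the bench at mid-height); locked, it points along the paddle's +x, and it flips forward to the paddle's +y
- paddle (a joint): angle of the blue paddle (rad): 0 = sprung out, 0.115 = squeezed fully home. Vertical hinge at the paddle's rear end, at unit x = 28.5, y = -150 mm. A spring returns it: at paddle_mid about 4.5 N to start, 7.5 N fully home. With the lock-off not forward it moves only about 0.01 to 0.04
- paddle_mid (a point): point on the paddle's outer face, mid-height, 55 mm from its hinge, where to squeeze it; moves about 6 mm towards the mixer. Axes as lock_pivot. Fully home it is 32.5 mm from the mixer's centre plane: paddle and mixer body together are then 53.5 mm thick (60 mm at rest)
- mixer_mid (a point): point on the mixer's centre plane, 80 mm above the bench (unit x = 0, y = -95 mm), level with paddle_mid; axes as unit. The mixer is flat-sided, 42 mm wide (x -21 to +21), 46 mm tall (z 57 to 103 mm, straps to 106), unit y from -165 to +35 mm. Under it, between y = -140 and 0, only the base plate
- rack_blue: blue test-tube rack with capped tubes, 150 x 70 mm, 74 mm tall, origin under its centre, long side along its own y. It may stand on the left or on the right of the unit, on the other side from the cover. Bystander.
- rack_orange: orange test-tube rack with capped tubes, 70 x 115 mm, 74 mm tall, origin under its centre. Bystander.
- bottle_a: clear glass bottle with orange cap, 76 mm diameter, 150 mm tall, origin under its centre. Bystander.
- bottle_b: another bottle like bottle_a. Bystander.
- dishes: stack of round dishes, 88 mm diameter, 44 mm tall, origin under its centre. Bystander.
- tipbox: navy box with a grey-blue lid, 87 x 122 mm, 67 mm tall, origin under its centre. Bystander.
- timer: flat white bench timer, 60 x 70 mm, 22 mm tall, origin under its centre. Bystander.
Things that resemble listed ones, but are neither listed nor needed, are in the scene too. Leave any purple or turquoise look-alike of the cover alone.

How it is judged:
On the way, in this order (a step that is already met when the one before it is completed fails the run):
1. the cover lies flush on the chamber rim with both holes over the studs, let go (z of cover in the frame of seat between -0.003 and 0.003 m and horizontal distance between cover and seat below 0.005 m and angle between the x axis of cover and the x axis of unit, either way round below 0.08 rad and angle between cover's own z axis and vertical below 0.04 rad and contact force between the fingers and cover below 0.2 N), for 0.2 s.
2. the lock-off lever is flipped fully forward (beyond 1.2 rad) (value of joint lock above 1.2 rad), for 0.2 s.
3. with the lever forward, the paddle is squeezed home (beyond 0.09 rad) for a full second (value of joint paddle above 0.09 rad and value of joint lock above 1.2 rad and z of cover in the frame of seat between -0.003 and 0.003 m and horizontal distance between cover and seat below 0.005 m and angle between the x axis of cover and the x axis of unit, either way round below 0.08 rad and angle between cover's own z axis and vertical below 0.04 rad), for 1 s.
At the end, for the whole second after the job is handed in: The cover lies on the rim over both studs (within 3 mm of the rim in height, 5 mm of its centre, 0.08 rad of the unit's direction), at rest; the lock-off lever is forward beyond 1.2 rad; the paddle has sprung back to below 0.02 rad (z of cover in the frame of seat between -0.003 and 0.003 m and horizontal distance between cover and seat below 0.005 m and angle between the x axis of cover and the x axis of unit, either way round below 0.08 rad and angle between cover's own z axis and vertical below 0.04 rad and value of joint lock above 1.2 rad and value of joint paddle below 0.02 rad and linear speed of cover below 0.02 m/s); the robot touches nothing.
It fails at once if a bystander (racks, bottles, dishes, tip box, timer) is shifted by more than 30 mm (distance of any of rack_blue, rack_orange, bottle_a, bottle_b, dishes, tipbox, timer from where it was at the start of the episode above 0.03 m).
It fails at once if the cover is dropped or thrown: faster than 0.7 m/s while the fingers do not touch it (contact force between the fingers and cover below 0.05 N and linear speed of cover above 0.7 m/s).
It also fails if it takes over 61 s, if anything falls off the work surface, if the arm or the gripper's body presses on something with over 40 N, if the wrist force passes 120 N, or if a joint passes its speed limit or range.

ROBOT

A 6-joint arm with a two-finger parallel gripper is mounted at the origin on the work surface. World frame = base frame: x ahead of the robot, y to its left, z up, the work surface at z = 0. Lengths are in m, angles in rad, forces in N, time in s.
With the tool pointing down it reaches from about 0.275 to 0.725 m from the base axis. Payload 15.9 kg.
Tool frame: the origin (TCP) lies between the finger pads, 19 mm behind the fingertips; this is the grasp point; z points along the fingers, y is the line along which they close (so a half turn about z gives the same grasp; the last joint's range is limited). The gripper opens to 85 mm and grips with 20 to 120 N. Pads are 22 mm wide; open, the fingers measure 114 mm over their backs; the gripper's body (76 mm by 85 mm) begins 54 mm behind the grasp point. The pads swing forward as they close: fully open they stand 13 mm farther back than shut.
Start: joints at [1.176, 0.213, -0.034, 1.323, 0, 1.571], TCP at [0.192, 0.462, 0.25] pointing down, gripper open.
Joint ranges: [-2.98, 2.98], [-0.74, 1.72], [-1.14, 1.35], [-2.1, 2.04], [-1.57, 1.44], [-3.14, 3.14]. Speed limits (rad/s): [1.89, 1.89, 2.39, 2.57, 3.14, 3.14].

INTERFACE

Orientations are given as a 3x3 rotation matrix whose columns are the frame's x, y, z axes.
In Python, from rig import ctrl, grab_frame gives the robot as it stands.
- The arm moves only by the tool apply_moves, never from a script. Its argument "motion" is a list of rows, each a list of 2 entries, a list of its own where there are three numbers: the shift along the tool's x, y, z in units of 40 mm (1.0 is 40 mm), then the turn, a rotation vector about the tool's x, y, z in units of 5 degrees (1.0 is 5 degrees). A call has 1 to 10 rows; each row is the pose to reach, as a shift and turn from the pose commanded when the call began, along the tool's axes at that moment; what a row does not reach only later rows make up. A row lasts 1/10 s, in which the tool goes at most 50 mm and 8.59 degrees, less where a joint would pass 70% of its speed; a pose out of reach is approached as far as the arm can. A call with a gripper value outside its range is refused whole. "hand" is the opening, from 0 (shut) to 1 (fully open), set as the call begins (left out, the last holds). The fingers move at their own pace and stop on an object; "newtons" is the grip in N (left out, the last holds). Time passes only in rows, so rows that repeat a pose let the fingers close. It gives the time, the measured TCP pose, the force, the opening and the grip force at its end, in the units of the state.
- ctrl.state(): the state, without advancing time (a new reading comes with each control period).
- grab_frame(name): name is "scene" or "top" or "wrist"; returns a dict with "img" (480x640x3 uint8, red, green, blue), "fx", "fy", "cx", "cy" (pixels), "R" (3x3) and "t" (3): a world point X has camera coordinates R X + t; the wrist camera has in their place "mount" (4x4, takes a point from camera to tool coordinates, whose origin is the TCP and whose axes are the flange's). Camera axes: x right, y down, z forward; pixel columns grow to the right and rows downward; lengths in m; the calibration is good to about 2 mm. A picture is of the moment at which its call begins: read the wrist's pose just before it. There is no depth.
- ctrl.sign_off(): hands the job in; it is judged then, once.
The state is a dict: "time": time; "q": joint angles; "joint_velocities": joint speeds; "tau": joint torques, N m; "ee_pos": TCP position; "tcp_rot": TCP orientation; "force": force on the tool from outside, world axes, zero at the start; "wrist_torque": the same for the moment, N m; "opening": opening from 0.0 (shut) to 1.0 (fully open); "finger_force": force on a finger pad.
Only numpy, scipy, OpenCV 4.12 (cv2) and the standard library are available. Lean on these libraries where they do the work, as an engineer would, in place of code of your own. Each camera call takes 0.05 s, during which the arm holds its last target. There are 200 camera calls.

## Working session

There is one attempt and no reset: what is moved stays moved. The work goes in short steps, Python scripts to look and compute and a tool call to move; the robot and the scene stay as the last step left them, time stands still between calls to the robot, and variables do not carry over. Pictures are saved under pics/ and viewed, at most 10 in all, crops included, and the job is handed in when it is done.

Besides the shell and the picture viewer there is one more tool, called by a JSON object that holds its "fn" and its "kwargs". apply_moves: Moves the arm, as the interface text tells. Its arguments: {"type":"object","properties":{"motion":{"type":"array"},"hand":{"type":"number"},"newtons":{"type":"number"}},"required":["motion"]}

```bash
mkdir -p pics; ls
python3 - <<'E'
from rig import ctrl, grab_frame
import cv2,pickle
s=ctrl.state();print(s)
for n in ["scene","top"]:
    f=grab_frame(n);pickle.dump(f,open(f"pics/{n}.pkl","wb"));cv2.imwrite(f"pics/{n}0.png",f["img"][:,:,::-1])
    print(n,f["fx"],f["fy"],f["cx"],f["cy"],f["R"],f["t"])
E
```

```text
pics
{'time': 0.0, 'q': array([ 1.17602510e+00,  2.13353958e-01, -3.50471801e-02,  1.32351968e+00,
       -2.05540566e-05,  1.57081588e+00]), 'joint_velocities': array([-8.33766463e-04,  2.06254695e-04,  5.33372448e-05, -6.65042517e-04,
        1.33678265e-03, -6.00586276e-05]), 'tau': array([ 8.24980689e-04, -6.86161137e+01,  4.87116981e+01,  1.78819383e-02,
       -1.41351643e-04,  1.63498595e-05]), 'ee_pos': array([0.19217968, 0.46124121, 0.24952199]), 'tcp_rot': array([[-9.23077062e-01,  3.84614829e-01, -4.13503652e-04],
       [ 3.84615051e-01,  9.23076470e-01, -1.04590746e-03],
       [-2.05760284e-05, -1.12449291e-03, -9.99999368e-01]]), 'force': array([-0.10865044, -0.00179364,  0.26120987]), 'wrist_torque': array([0.00564826, 0.03607803, 0.0129188 ]), 'finger_force': 0.0, 'opening': 1.0032825266677967}
scene 460.5068496990466 460.5068496990466 316.9288932366829 237.61292055657393 [[ 0.69250963  0.72136591  0.00785146]
 [ 0.60548299 -0.57527652 -0.54995207]
 [-0.39219991  0.38560103 -0.83515931]] [-0.28177409 -0.30376962  1.37872503]
top 521.3607383015536 521.3607383015536 315.0782140130861 235.34442339287088 [[ 0.02210026 -0.99970223  0.01034568]
 [-0.98744737 -0.0234458  -0.15619853]
 [ 0.15639459 -0.00676379 -0.9876715 ]] [-0.07876022  0.50668887  1.33008453]
```

View pics/top0.png

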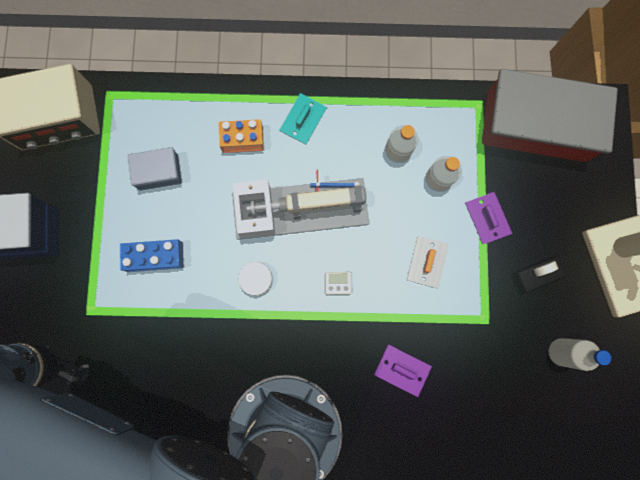

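View pics/scene0.png

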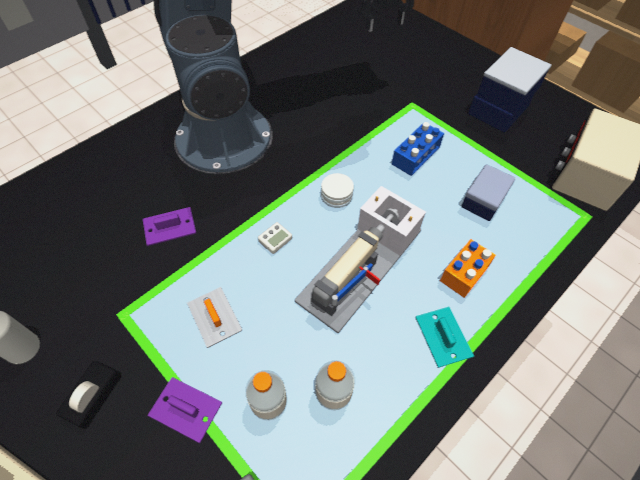

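The top view shows the unit with its chamber at (253,208), the mixer at (325,202), the red lever at (318,178) and the blue paddle at (335,185).

These could be taken for the cover:
- Orange fin on a grey plate at (428,262) top, (212,313) scene.
- Turquoise at (303,118).
- Purple at (489,217).
- Purple at (404,370).

I choose the orange-finned one at (428,262) and will check it in a close crop.

```bash
cat > h.py <<'E'
import numpy as np,cv2,pickle
from scipy.spatial.transform import Rotation as Ro
def ray(f,u,v):
    d=f["R"].T@np.array([(u-f["cx"])/f["fx"],(v-f["cy"])/f["fy"],1.]);return -f["R"].T@f["t"],d/np.linalg.norm(d)
def onz(f,u,v,z):
    o,d=ray(f,u,v);return o+d*(z-o[2])/d[2]
def tri(*obs):
    A=np.zeros((3,3));b=np.zeros(3);L=[]
    for f,u,v in obs:
        o,d=ray(f,u,v);P=np.eye(3)-np.outer(d,d);A+=P;b+=P@o;L.append((o,d))
    X=np.linalg.solve(A,b);return X,max(np.linalg.norm(np.cross(X-o,d)) for o,d in L)
def wristf(s,f):
    M=np.eye(4);M[:3,:3]=s["tcp_rot"];M[:3,3]=s["ee_pos"];C=M@f["mount"]
    f=dict(f);f["R"]=C[:3,:3].T;f["t"]=-C[:3,:3].T@C[:3,3];return f
def blobs(img,lo,hi,mina=25):
    m=cv2.inRange(cv2.cvtColor(img,cv2.COLOR_RGB2HSV),lo,hi)
    n,l,st,c=cv2.connectedComponentsWithStats(m)
    return [(st[i,4],c[i].round(1),cv2.minAreaRect(np.argwhere(l==i)[:,::-1].astype(np.float32))) for i in range(1,n) if st[i,4]>=mina],l
E
python3 - <<'E'
from h import *
T=pickle.load(open("pics/top.pkl","rb"));S=pickle.load(open("pics/scene.pkl","rb"))
for n,f in(("top",T),("scene",S)):
    for c,lo,hi in(("orange",(5,150,120),(18,255,255)),("red",(0,170,90),(4,255,255)),("blue",(105,150,70),(120,255,255))):
        for b in blobs(f["img"],lo,hi)[0]: print(n,c,b[0],b[1],np.round(b[2][1],1),round(b[2][2],1))
a=cv2.resize(T["img"][165:245,225:375],None,fx=4,fy=4,interpolation=2)
b=cv2.resize(S["img"][180:335,290:430],None,fx=2,fy=2,interpolation=2)
c=cv2.resize(T["img"][225:300,395:460],None,fx=4,fy=4,interpolation=2)
o=np.zeros((600,800,3),np.uint8);o[:274,:600]=a[:274];
b=b[:310,:280];o[280:590,:280]=b;o[280:580,300:560]=c
cv2.imwrite("pics/c1.png",o[:,:,::-1])
E
```

```text
top orange 570 [240.4 134.1] [24.3 42.1] 86.9
top orange 111 [407.5 131.3] [11.3 11.3] 45.0
top orange 123 [452.3 163.3] [11. 12.] 90.0
top orange 81 [430.1 259.6] [ 5.1 21.8] 14.0
top blue 26 [238.8 124.5] [5. 4.] 90.0
top blue 25 [226.1 137.4] [5. 4.] 90.0
top blue 1056 [148.5 255.1] [27.3 58.1] 85.6
top blue 206 [603.  357.2] [17.  14.8] 14.0
scene orange 1116 [464.9 271.1] [32.  52.6] 38.2
scene orange 189 [212.2 312.3] [28.6  6.7] 63.4
scene orange 281 [336.3 371. ] [19. 17.] 90.0
scene orange 297 [262.1 381.5] [19. 18.] 90.0
scene red 68 [372.6 276.9] [15.5  4.8] 38.7
scene blue 1148 [416.  150.1] [29.  57.3] 45.0
scene blue 49 [473.3 245.5] [7. 7.] 90.0
scene blue 51 [457.6 264.7] [6.3 8. ] 26.6
scene blue 51 [478.5 263.4] [7. 7.] 90.0
scene blue 25 [369.6 266. ] [4.3 6.5] 21.8
scene blue 213 [350.7 284.2] [ 5.8 38.8] 47.0
```

View pics/c1.png

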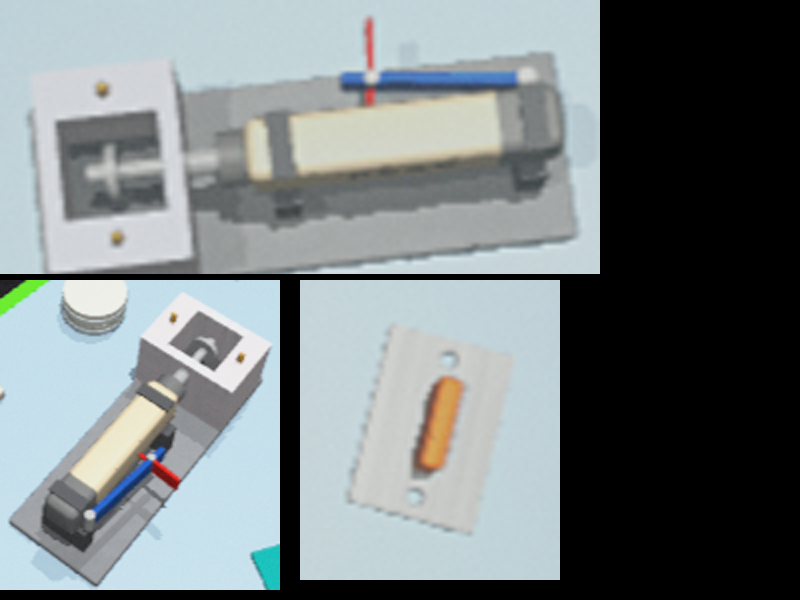

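The crops confirm the choice: the cover is a grey plate with an orange fin and two holes, at crop (449,359) and (415,495). The brass studs sit at (102,88) and (117,238) in the top crop, and the red lever sticks straight out.

Run:
```python
from h import *
T=pickle.load(open("pics/top.pkl","rb"));S=pickle.load(open("pics/scene.pkl","rb"))
g=lambda c,x0,y0,k:(x0+(c[0]+.5)/k-.5,y0+(c[1]+.5)/k-.5)
tA,tB=g((102,88),225,165,4),g((117,238),225,165,4)
sA,sB=g((240,77),290,180,2),g((173,37),290,180,2)
A=tri((T,*tA),(S,*sA));B=tri((T,*tB),(S,*sB));print("studs",A,B,np.linalg.norm(A[0]-B[0]))
ax=A[0]-B[0];yaw=np.arctan2(ax[1],ax[0]);print("unit yaw",yaw,"seat",(A[0]+B[0])/2)
h1,h2=[onz(T,*g(c,395,225,4),.005) for c in((149,79),(115,215))]
print("holes",h1,h2,np.linalg.norm(h1-h2),"mid",(h1+h2)/2,"yaw",np.arctan2(*(h1-h2)[1::-1]))
print("fin",tri((T,430.1,259.6),(S,212.2,312.3)))
c,s=np.cos(yaw),np.sin(yaw);s0=(A[0]+B[0])/2
uc=s0-120e-3*np.array([-s,c,0]);print("unit",uc)
from rig import grab_frame
print(grab_frame("wrist")["mount"])
```

```text
studs (array([0.6183315 , 0.10009546, 0.10688289]), np.float64(0.0006584369560226931)) (array([0.52281802, 0.08733797, 0.105806  ]), np.float64(2.8990104259560416e-05)) 0.09636772118387407
unit yaw 0.1327815324659995 seat [0.57057476 0.09371672 0.10634444]
holes [ 0.49677255 -0.38269163  0.005     ] [ 0.40460456 -0.35878029  0.005     ] 0.09521916836223031 mid [ 0.45068855 -0.37073596  0.005     ] yaw -0.2538360503947997
fin (array([ 0.45286322, -0.37114914,  0.02958493]), np.float64(0.0006592049575757468))
unit [ 0.58646176 -0.02522698  0.10634444]
[[ 2.47581767e-05 -9.60357476e-01 -2.78771442e-01  7.06329099e-02]
 [ 9.99999966e-01 -4.82957513e-05  2.55188843e-04 -1.71220501e-03]
 [-2.58535990e-04 -2.78771439e-01  9.60357443e-01 -1.23724031e-01]
 [ 0.00000000e+00  0.00000000e+00  0.00000000e+00  1.00000000e+00]]
```

```bash
cat >> h.py <<'E'
def go(p,yang):
    """round numbers: shift/40mm and turn/5deg from the present pose to TCP p, tool down, tool y at angle yang"""
    from rig import ctrl
    s=ctrl.state();c,n=np.cos(yang),np.sin(yang)
    R=np.array([[-n,c,0],[c,n,0],[0,0,-1.]]);R0=s["tcp_rot"]
    print("shift",np.round(R0.T@(np.array(p)-s["ee_pos"])/.04,2),"turn",np.round(Ro.from_matrix(R0.T@R).as_rotvec()/np.radians(5),2),"t",s["time"])
E
python3 -c "
from h import *
go((.5706,.0937,.25),1.704)"
```

```text
shift [-12.27  -4.85  -0.  ] turn [-0.01 -0.   -6.05] t 0.15
```

{"fn": "apply_moves", "kwargs": {"motion": [[[-12.27,-4.85,0],[0,0,-6.05]],[[-12.27,-4.85,0],[0,0,-6.05]],[[-12.27,-4.85,0],[0,0,-6.05]],[[-12.27,-4.85,0],[0,0,-6.05]],[[-12.27,-4.85,0],[0,0,-6.05]],[[-12.27,-4.85,0],[0,0,-6.05]],[[-12.27,-4.85,0],[0,0,-6.05]],[[-12.27,-4.85,0],[0,0,-6.05]],[[-12.27,-4.85,0],[0,0,-6.05]],[[-12.27,-4.85,0],[0,0,-6.05]]]}}

```text
time: 1.15
ee_pos: [0.5359, 0.1269, 0.2499]
tcp_rot: [[-0.991, -0.133, -0.0], [-0.133, 0.991, 0.0], [0.0, 0.0, -1.0]]
force: [1.8, 0.9, -0.2]
opening: 1.002
finger_force: 0.0
```

```bash
python3 -c "
from h import *
go((.5706,.0937,.25),1.704)"
```

```text
shift [-0.75 -0.94 -0.  ] turn [ 0. -0. -0.] t 1.15
```

{"fn": "apply_moves", "kwargs": {"motion": [[[-0.63,-0.25,0],[0,0,0]],[[-0.63,-0.25,0],[0,0,0]],[[-0.63,-0.25,0],[0,0,0]],[[-0.63,-0.25,0],[0,0,0]]]}}

```text
time: 1.55
ee_pos: [0.5605, 0.1226, 0.25]
tcp_rot: [[-0.991, -0.133, -0.0], [-0.133, 0.991, 0.0], [0.0, 0.0, -1.0]]
force: [-1.0, -1.1, -0.2]
opening: 0.999
finger_force: 0.0
```

Run:
```python
from h import *
from rig import ctrl,grab_frame
go((.5706,.0937,.25),1.704)
s=ctrl.state();f=wristf(s,grab_frame("wrist"));pickle.dump(f,open("pics/w1.pkl","wb"));cv2.imwrite("pics/w1.png",f["img"][:,:,::-1])
print(s["ee_pos"],s["joint_velocities"].round(3))
```

```text
shift [-0.15 -0.75 -0.  ] turn [ 0.   -0.    0.01] t 1.55
[0.56045407 0.12264804 0.24997159] [ 0.008 -0.012 -0.002  0.002  0.    -0.002]
```

View pics/w1.png

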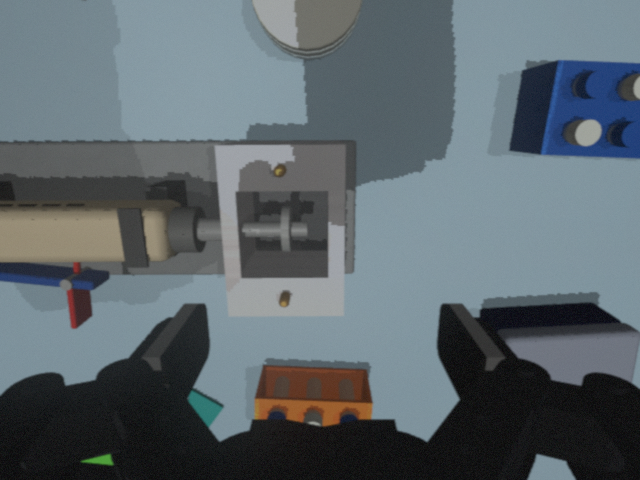

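The wrist view shows the chamber rim with its studs at about (280,170) and (285,299). The lever is at (78,295) and the fingers are clear of everything.

Run:
```python
from h import *
W=pickle.load(open("pics/w1.pkl","rb"));T=pickle.load(open("pics/top.pkl","rb"));S=pickle.load(open("pics/scene.pkl","rb"))
def near(f,u,v):
    b=[x for x in blobs(f["img"],(10,90,40),(28,255,255),4)[0] if np.hypot(*(x[1]-(u,v)))<8]
    x=max(b,key=lambda x:x[0]);print(x[0],x[1]);return x[1]
a,b=near(W,285,299),near(W,280,170);ta,tb=near(T,250.1,186.6),near(T,253.9,224.1);sa,sb=near(S,409.7,218.2),near(S,376.2,198.2)
A=tri((W,*a),(T,*ta),(S,*sa));B=tri((W,*b),(T,*tb),(S,*sb));print(A,B,"seat",(A[0]+B[0])/2,"yaw",np.arctan2(*(A[0]-B[0])[1::-1]))
A,B=onz(W,*a,.107),onz(W,*b,.107);print("wrist only",A,B,(A+B)/2,np.linalg.norm(A-B),np.arctan2(*(A-B)[1::-1]))
for z,k in((.100,'rim'),):
    g=cv2.cvtColor(W["img"],cv2.COLOR_RGB2HSV);m=cv2.inRange(g,(0,0,105),(180,40,255))
    n,l,st,c=cv2.connectedComponentsWithStats(m)
    i=l[300,260];print(st[i],c[i])
    r=cv2.minAreaRect(np.argwhere(l==i)[:,::-1].astype(np.float32));P=[onz(W,*q,z) for q in cv2.boxPoints(r)];print(np.round(P,4),np.mean(P,0))
for n,lo,hi in(("red",(0,150,60),(5,255,255)),("red2",(174,150,60),(180,255,255)),("blue",(100,130,40),(122,255,255))):
    for x in blobs(W["img"],lo,hi,60)[0]:
        if x[1][0]<200:print(n,x[0],x[1],[onz(W,*q,.09).round(4) for q in cv2.boxPoints(x[2])])
go((.4507,-.371,.25),1.317)
```

```text
43 [283.7 302.3]
77 [279.1 170.6]Traceback (most recent call last):
  File "<stdin>", line 6, in <module>
  File "<stdin>", line 5, in near
ValueError: max() iterable argument is empty
```

Run:
```python
from h import *
W=pickle.load(open("pics/w1.pkl","rb"));T=pickle.load(open("pics/top.pkl","rb"));S=pickle.load(open("pics/scene.pkl","rb"))
def near(f,u,v):
    u0,v0=int(u)-9,int(v)-9
    p=f["img"][v0:v0+19,u0:u0+19].astype(int);sat=(p[...,0]-p[...,2]);m=sat>0.35*sat.max()
    y,x=np.nonzero(m);print(m.sum(),x.mean()+u0,y.mean()+v0,"v",y.min()+v0,y.max()+v0);return x.mean()+u0,y.mean()+v0
a,b=near(W,285,299),near(W,280,170);ta,tb=near(T,250.1,186.6),near(T,253.9,224.1);sa,sb=near(S,409.7,218.2),near(S,376.2,198.2)
A=tri((W,*a),(T,*ta),(S,*sa));B=tri((W,*b),(T,*tb),(S,*sb));print(A,B,"seat",(A[0]+B[0])/2,"yaw",np.arctan2(*(A[0]-B[0])[1::-1]))
A,B=onz(W,*a,.107),onz(W,*b,.107);print("wrist only",A,B,(A+B)/2,np.linalg.norm(A-B),np.arctan2(*(A-B)[1::-1]))
g=cv2.cvtColor(W["img"],cv2.COLOR_RGB2HSV);m=cv2.inRange(g,(0,0,105),(180,40,255))
n,l,st,c=cv2.connectedComponentsWithStats(m)
i=l[300,260];print(st[i],c[i])
r=cv2.minAreaRect(np.argwhere(l==i)[:,::-1].astype(np.float32));P=[onz(W,*q,.1) for q in cv2.boxPoints(r)];print(np.round(P,4),np.mean(P,0))
for n,lo,hi in(("red",(0,150,60),(5,255,255)),("red2",(174,150,60),(180,255,255)),("blue",(100,130,40),(122,255,255))):
    for x in blobs(W["img"],lo,hi,60)[0]:
        if x[1][0]<200:print(n,x[0],x[1],[onz(W,*q,.09).round(4) for q in cv2.boxPoints(x[2])])
go((.4507,-.371,.25),1.317)
```

```text
57 283.57894736842104 302.1929824561403 v 298 306
85 278.9294117647059 170.50588235294117 v 166 175
6 250.0 186.5 v 186 187
5 253.6 223.8 v 223 225
12 410.0833333333333 218.08333333333334 v 216 220
11 376.6363636363636 197.9090909090909 v 196 200
(array([0.61860737, 0.09989802, 0.10810296]), np.float64(0.0008727276835504244)) (array([0.52291063, 0.08699353, 0.10807297]), np.float64(0.0016012932544175716)) seat [0.570759   0.09344577 0.10808797] yaw 0.1340391868588434
wrist only [0.61899781 0.09919912 0.107     ] [0.52193388 0.08573156 0.107     ] [0.57046585 0.09246534 0.107     ] 0.09799378714762726 0.13786916942655758
[  133   143   223   175 14243] [261.03812399 226.15151302]
[[ 0.6506 -0.0162  0.1   ]
 [ 0.5175 -0.016   0.1   ]
 [ 0.4972  0.1348  0.1   ]
 [ 0.6275  0.1554  0.1   ]] [0.57322076 0.06451828 0.1       ]
red 110 [ 71.5 307.4] [array([ 0.6398, -0.0722,  0.09  ]), array([ 0.6389, -0.0691,  0.09  ]), array([ 0.6707, -0.0669,  0.09  ]), array([ 0.6716, -0.0701,  0.09  ])]
blue 434 [ 28.6 278.8] [array([ 0.6377, -0.1249,  0.09  ]), array([ 0.631 , -0.1237,  0.09  ]), array([ 0.6298, -0.0775,  0.09  ]), array([ 0.6365, -0.0784,  0.09  ])]
blue 136 [ 82.6 284.5] [array([ 0.6363, -0.0683,  0.09  ]), array([ 0.6298, -0.0672,  0.09  ]), array([ 0.6302, -0.0522,  0.09  ]), array([ 0.6367, -0.0532,  0.09  ])]
shift [  4.37 -11.87   0.  ] turn [ 0.   -0.    4.45] t 1.6
```

{"fn": "apply_moves", "kwargs": {"motion": [[[4.37,-11.87,0],[0,0,4.45]],[[4.37,-11.87,0],[0,0,4.45]],[[4.37,-11.87,0],[0,0,4.45]],[[4.37,-11.87,0],[0,0,4.45]],[[4.37,-11.87,0],[0,0,4.45]],[[4.37,-11.87,0],[0,0,4.45]],[[4.37,-11.87,0],[0,0,4.45]],[[4.37,-11.87,0],[0,0,4.45]],[[4.37,-11.87,0],[0,0,4.45]],[[4.37,-11.87,0],[0,0,4.45]]]}}

```text
time: 2.6
ee_pos: [0.4514, -0.3668, 0.2506]
tcp_rot: [[-0.968, 0.251, 0.001], [0.251, 0.968, -0.0], [-0.001, -0.0, -1.0]]
force: [0.6, -0.2, -0.5]
opening: 0.998
finger_force: 0.0
```

{"fn": "apply_moves", "kwargs": {"motion": [[[0,0,0],[0,0,0]],[[0,0,0],[0,0,0]]]}}

```text
time: 2.8
ee_pos: [0.4518, -0.3659, 0.25]
tcp_rot: [[-0.967, 0.254, -0.0], [0.254, 0.967, 0.0], [0.0, 0.0, -1.0]]
force: [-0.9, 0.6, -1.1]
opening: 0.998
finger_force: 0.0
```

```bash
python3 -c "
from h import *
go((.4507,-.371,.2),1.317)"
```

```text
shift [-0.01 -0.13  1.25] turn [ 0.   -0.   -0.03] t 2.8
```

Next I measure the cover from here with the wrist camera, and again from 60 mm lower.

```bash
cat > look.py <<'E'
import sys
from h import *
from rig import ctrl,grab_frame
s=ctrl.state();f=wristf(s,grab_frame("wrist"));n=sys.argv[1]
pickle.dump(f,open(f"pics/{n}.pkl","wb"));cv2.imwrite(f"pics/{n}.png",f["img"][:,:,::-1])
for x in blobs(f["img"],(5,130,80),(20,255,255),200)[0]:
    print(x[0],x[1]);P=np.array([onz(f,*q,.039) for q in cv2.boxPoints(x[2])]);print(P.round(4),P.mean(0))
E
python3 look.py w2
```

```text
1020 [318.  206.8]
[[ 0.4166 -0.3698  0.039 ]
 [ 0.42   -0.3565  0.039 ]
 [ 0.4779 -0.3715  0.039 ]
 [ 0.4742 -0.3854  0.039 ]] [ 0.4471868  -0.37080607  0.039     ]
```

{"fn": "apply_moves", "kwargs": {"motion": [[[0,-0.13,1.25],[0,0,0]],[[0,-0.13,1.25],[0,0,0]],[[0,-0.13,1.25],[0,0,0]],[[0,-0.13,1.25],[0,0,0]]]}}

```text
time: 3.25
ee_pos: [0.452, -0.3706, 0.2025]
tcp_rot: [[-0.968, 0.251, 0.002], [0.251, 0.968, -0.002], [-0.003, -0.001, -1.0]]
force: [0.0, 0.8, 0.7]
opening: 1.0
finger_force: 0.0
```

```bash
python3 look.py w3
```

```text
1407 [323.4 216.1]
[[ 0.4153 -0.3697  0.039 ]
 [ 0.4186 -0.3569  0.039 ]
 [ 0.478  -0.3719  0.039 ]
 [ 0.4745 -0.3855  0.039 ]] [ 0.44659709 -0.37099011  0.039     ]
```

View pics/w3.png

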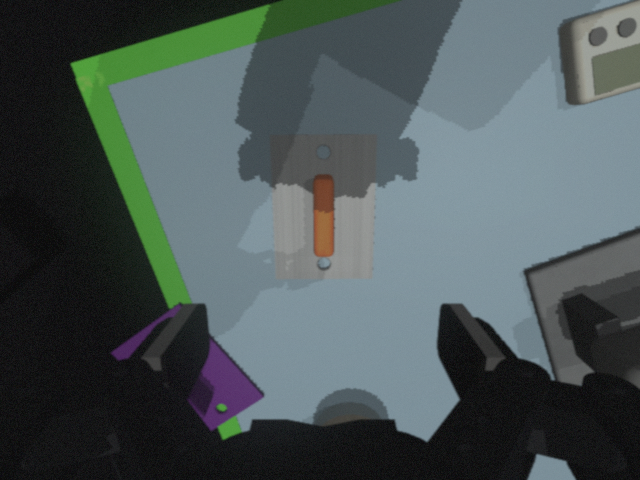

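The wrist view shows the cover's fin at (323,216) and its holes at about (323,152) and (323,263), well aligned with the fingers. A bottle cap at (350,415) lies farther off.

Run:
```python
from h import *
W=pickle.load(open("pics/w3.pkl","rb"));W2=pickle.load(open("pics/w2.pkl","rb"));T=pickle.load(open("pics/top.pkl","rb"))
a,b=onz(W,323.5,263,.005),onz(W,323.5,152,.005);print(a,b,(a+b)/2,np.linalg.norm(a-b),np.arctan2(*(a-b)[1::-1]))
print("fin height (2 wrist views)",tri((W,323.4,216.1),(W2,318.,206.8)))
m=(a+b)/2
go((m[0],m[1],.03),np.pi/2+np.arctan2(*(a-b)[1::-1]))
```

```text
[ 0.49464232 -0.38302458  0.005     ] [ 0.40237811 -0.35911898  0.005     ] [ 0.44851021 -0.37107178  0.005     ] 0.09531086456631417 -0.2535243354740242
fin height (2 wrist views) (array([ 0.44952976, -0.37151862,  0.02429027]), np.float64(9.460302327486538e-05))
shift [ 0.1  -0.02  4.31] turn [-0.02  0.03 -0.01] t 3.3
```

{"fn": "apply_moves", "kwargs": {"motion": [[[0.06,-0.02,1.2],[0,0,0]],[[0.06,-0.02,2.4],[0,0,0]],[[0.06,-0.02,3.4],[0,0,0]],[[0.06,-0.02,4.0],[0,0,0]],[[0.06,-0.02,4.25],[0,0,0]],[[0.06,-0.02,4.25],[0,0,0]],[[0.06,-0.02,4.25],[0,0,0]]]}}

```text
time: 4.0
ee_pos: [0.4495, -0.3718, 0.0319]
tcp_rot: [[-0.968, 0.252, 0.002], [0.252, 0.968, -0.002], [-0.002, -0.001, -1.0]]
force: [-0.1, 0.3, -0.3]
opening: 0.995
finger_force: 0.0
```

{"fn": "apply_moves", "kwargs": {"motion": [[[0,0,0],[0,0,0]],[[0,0,0],[0,0,0]],[[0,0,0],[0,0,0]],[[0,0,0],[0,0,0]],[[0,0,0],[0,0,0]],[[0,0,0],[0,0,0]],[[0,0,0],[0,0,0]],[[0,0,0],[0,0,0]]], "hand": 0, "newtons": 50}}

```text
time: 4.8
ee_pos: [0.4485, -0.3711, 0.0303]
tcp_rot: [[-0.968, 0.252, 0.0], [0.252, 0.968, -0.0], [-0.0, -0.0, -1.0]]
force: [-0.9, 0.5, 6.0]
opening: 0.18
finger_force: 49.8
```

{"fn": "apply_moves", "kwargs": {"motion": [[[0,0,-0.6],[0,0,0]],[[0,0,-1.8],[0,0,0]],[[0,0,-3.0],[0,0,0]],[[0,0,-4.2],[0,0,0]],[[0,0,-5.2],[0,0,0]],[[0,0,-5.5],[0,0,0]],[[0,0,-5.5],[0,0,0]]]}}

```text
time: 5.5
ee_pos: [0.4489, -0.3715, 0.2513]
tcp_rot: [[-0.968, 0.252, 0.002], [0.252, 0.968, -0.002], [-0.002, -0.001, -1.0]]
force: [-0.1, 0.2, -2.1]
opening: 0.183
finger_force: 49.2
```

```bash
python3 -c "
from h import *
go((.5706,.0931,.25),np.pi/2+.135)"
```

```text
shift [-1.000e-02  1.201e+01  2.000e-02] turn [-0.02  0.02 -4.47] t 5.5
```

{"fn": "apply_moves", "kwargs": {"motion": [[[0,1.0,0],[0,0,-0.4]],[[0,2.0,0],[0,0,-0.8]],[[0,3.2,0],[0,0,-1.2]],[[0,4.4,0],[0,0,-1.65]],[[0,5.6,0],[0,0,-2.1]],[[0,6.8,0],[0,0,-2.5]],[[0,8.0,0],[0,0,-3.0]],[[0,9.2,0],[0,0,-3.4]],[[0,10.2,0],[0,0,-3.8]],[[0,11.0,0],[0,0,-4.2]]]}}

```text
time: 6.5
ee_pos: [0.5588, 0.0572, 0.2475]
tcp_rot: [[-0.993, -0.114, -0.003], [-0.114, 0.993, -0.0], [0.003, 0.0, -1.0]]
force: [-0.1, -0.7, -2.0]
opening: 0.178
finger_force: 49.4
```

{"fn": "apply_moves", "kwargs": {"motion": [[[0,0,0],[0,0,0]],[[0,0,0],[0,0,0]]]}}

```text
time: 6.7
ee_pos: [0.5587, 0.0552, 0.2478]
tcp_rot: [[-0.994, -0.112, -0.003], [-0.112, 0.994, -0.0], [0.003, -0.0, -1.0]]
force: [-0.6, -0.5, -1.5]
opening: 0.177
finger_force: 49.4
```

```bash
python3 -c "
from h import *
go((.5706,.0931,.18),np.pi/2+.135)"
```

```text
shift [-0.41  0.91  1.69] turn [-0.   -0.04 -0.26] t 6.7
```

{"fn": "apply_moves", "kwargs": {"motion": [[[-0.2,0.5,0.5],[0,0,-0.15]],[[-0.41,0.91,1.2],[0,-0.04,-0.26]],[[-0.41,0.91,1.6],[0,-0.04,-0.26]],[[-0.41,0.91,1.69],[0,-0.04,-0.26]],[[-0.41,0.91,1.69],[0,-0.04,-0.26]],[[-0.41,0.91,1.69],[0,-0.04,-0.26]]]}}

```text
time: 7.3
ee_pos: [0.5719, 0.092, 0.1832]
tcp_rot: [[-0.991, -0.132, 0.004], [-0.132, 0.991, 0.0], [-0.004, -0.0, -1.0]]
force: [-0.2, -0.2, -1.8]
opening: 0.174
finger_force: 49.4
```

Run:
```python
from h import *
from rig import ctrl,grab_frame
go((.5706,.0931,.15),np.pi/2+.135)
s=ctrl.state();print(s["ee_pos"])
f=wristf(s,grab_frame("wrist"));pickle.dump(f,open("pics/w4.pkl","wb"))
S=grab_frame("scene");T=grab_frame("top");pickle.dump((S,T),open("pics/st4.pkl","wb"))
o=np.zeros((600,800,3),np.uint8)
o[:360,:480]=cv2.resize(f["img"],(480,360))
t=cv2.resize(T["img"][170:245,220:300],None,fx=4,fy=4,interpolation=2);o[:300,480:800]=t
q=cv2.resize(S["img"][165:240,340:450],None,fx=3,fy=3,interpolation=2);o[362:587,:330]=q
cv2.imwrite("pics/c4.png",o[:,:,::-1])
```

```text
shift [0.03 0.03 0.83] turn [-0.    0.05 -0.02] t 7.3
[0.57190623 0.09200098 0.1831779 ]
```

View pics/c4.png

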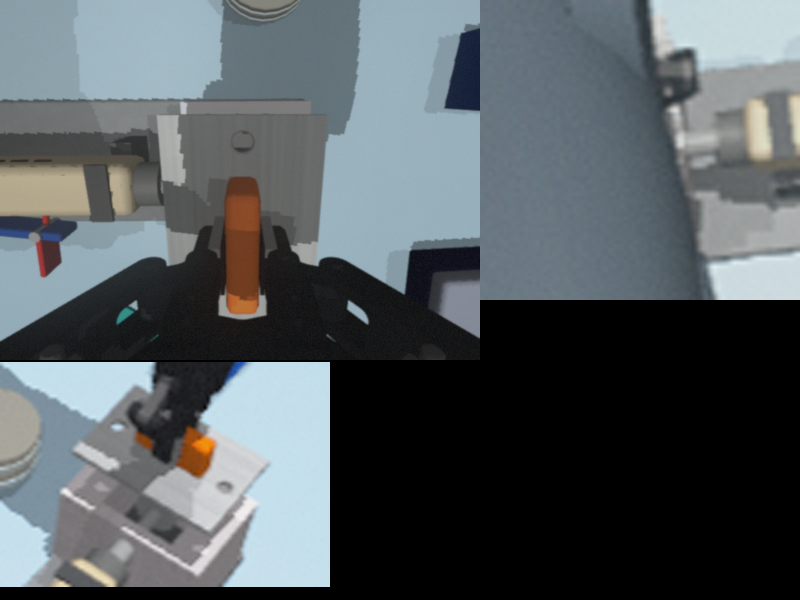

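The wrist view shows the cover hanging level and aligned above the chamber, with its near hole at about (323,188) full-scale. The scene crop shows its two holes at (224,487) and (119,427). The arm hides the chamber in the top view.

Run:
```python
from h import *
W=pickle.load(open("pics/w4.pkl","rb"));S,T=pickle.load(open("pics/st4.pkl","rb"))
gg=lambda c:(340+(c[0]+.5)/3-.5,165+(c[1]+.5)/3-.5)
far,near=gg((224,125)),gg((119,65));z=.1832-.0303+.005
print("near tri",tri((W,322.7,188.3),(S,*near)))
a,b=onz(S,*far,z),onz(S,*near,z);print("scene",a,b,(a+b)/2,np.linalg.norm(a-b),np.arctan2(*(a-b)[1::-1]))
print("wrist near",onz(W,322.7,188.3,z))
# stud centres seen by scene camera at z .107
a,b=onz(S,410.08,218.08,.108),onz(S,376.64,197.9,.108);print("studs scene",a,b,(a+b)/2,np.linalg.norm(a-b))
```

```text
near tri (array([0.52528229, 0.08489739, 0.15496652]), np.float64(0.0013547054575566832))
scene [0.62121101 0.09774127 0.1579    ] [0.52758058 0.08384857 0.1579    ] [0.5743958  0.09079492 0.1579    ] 0.09465550263810962 0.14730334251982324
wrist near [0.52380767 0.08392705 0.1579    ]
studs scene [0.61855328 0.09969822 0.108     ] [0.52375041 0.08738072 0.108     ] [0.57115184 0.09353947 0.108     ] 0.0955997119700336
```

{"fn": "apply_moves", "kwargs": {"motion": [[[0.06,0.06,0.4],[0,0.05,0]],[[0.06,0.06,0.74],[0,0.05,0]],[[0.06,0.06,0.74],[0,0.05,0]],[[0.06,0.06,0.74],[0,0.05,0]],[[0.06,0.06,0.74],[0,0.05,0]]]}}

```text
time: 7.95
ee_pos: [0.5696, 0.0948, 0.1539]
tcp_rot: [[-0.991, -0.134, 0.001], [-0.134, 0.991, 0.0], [-0.001, -0.0, -1.0]]
force: [0.3, 0.9, -1.1]
opening: 0.175
finger_force: 49.5
```

Run:
```python
from h import *
from rig import ctrl,grab_frame
go((.5694,.0942,.1303),np.pi/2+.134)
s=ctrl.state();print(s["ee_pos"],s["force"],s["joint_velocities"].round(3))
f=wristf(s,grab_frame("wrist"));pickle.dump(f,open("pics/w5.pkl","wb"))
S=grab_frame("scene");pickle.dump(S,open("pics/s5.pkl","wb"))
o=np.zeros((600,800,3),np.uint8)
o[:,:]=cv2.resize(S["img"][168:243,350:450],None,fx=8,fy=8,interpolation=2)
q=cv2.resize(f["img"][130:290,200:460],(325,200));o[:200,:325]=q
cv2.imwrite("pics/c5.png",o[:,:,::-1])
```

```text
shift [ 0.01 -0.02  0.59] turn [-0.    0.01 -0.  ] t 7.95
[0.56960895 0.09484076 0.15385599] [ 0.27062506  0.93027838 -1.07837812] [ 0.002 -0.002 -0.001 -0.004  0.002 -0.   ]
```

View pics/c5.png

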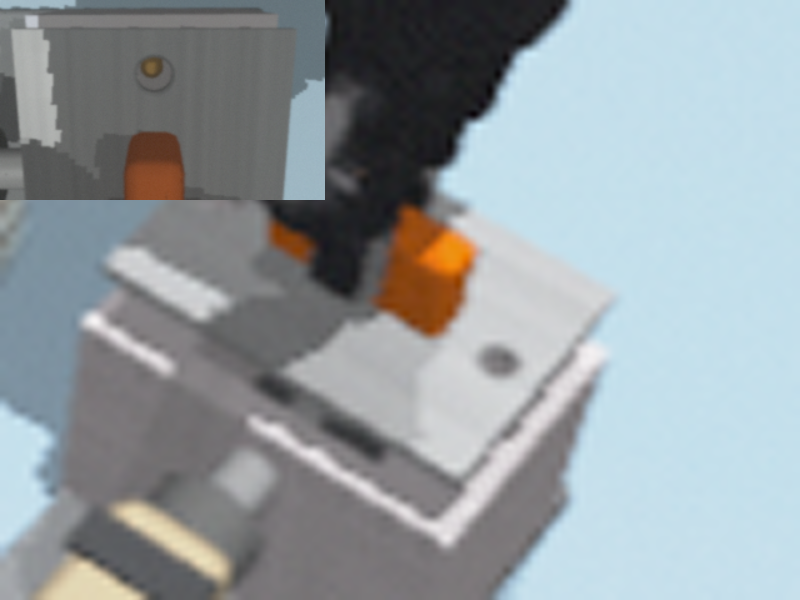

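The inset shows the brass stud tip at (152,67) through the near hole, centred at (154,73). I compare the two by rays at their own heights.

Run:
```python
from h import *
W=pickle.load(open("pics/w5.pkl","rb"));S=pickle.load(open("pics/s5.pkl","rb"))
I=W["img"][130:290,200:460].astype(int)
c=I[40:80,100:150];m=(c[...,0]-c[...,2]>25);y,x=np.nonzero(m);print("stud",m.sum(),x.mean()+300,y.mean()+170, x.min()+300,x.max()+300,y.min()+170,y.max()+170)
k=.8
st=(x.mean()+300,y.mean()+170);ho=(200+154.5*k-.5,130+73.5*k-.5)
h=onz(W,*ho,.1286);print("hole",ho,h)
for z in(.112,.114):print(z,onz(W,*st,z)-h)
hs=(350+(498.5)/8-.5,168+361/8-.5);hh=onz(S,*hs,.1286);A=onz(S,410.08,218.08,.108);print("far: stud-hole (scene)",A-hh)
```

```text
stud 193 321.08290155440415 183.11917098445596 313 329 176 190
hole (323.1, 188.3) [0.52142815 0.0868595  0.1286    ]
0.112 [ 0.00043284 -0.00079651 -0.0166    ]
0.114 [ 0.00015498 -0.00082514 -0.0146    ]
far: stud-hole (scene) [ 0.00020799 -0.00083172 -0.0206    ]
```

{"fn": "apply_moves", "kwargs": {"motion": [[[0,-0.02,0.15],[0,0,0]],[[0,-0.02,0.25],[0,0,0]],[[0,-0.02,0.33],[0,0,0]],[[0,-0.02,0.4],[0,0,0]],[[0,-0.02,0.45],[0,0,0]],[[0,-0.02,0.45],[0,0,0]]]}}

```text
time: 8.65
ee_pos: [0.569, 0.094, 0.1345]
tcp_rot: [[-0.991, -0.134, -0.001], [-0.134, 0.991, -0.0], [0.001, -0.0, -1.0]]
force: [-0.1, -0.0, -2.0]
opening: 0.176
finger_force: 49.5
```

{"fn": "apply_moves", "kwargs": {"motion": [[[0,0,0.04],[0,0,0]],[[0,0,0.08],[0,0,0]],[[0,0,0.11],[0,0,0]],[[0,0,0.13],[0,0,0]],[[0,0,0.13],[0,0,0]]]}}

```text
time: 9.15
ee_pos: [0.5692, 0.094, 0.1303]
tcp_rot: [[-0.991, -0.134, -0.0], [-0.134, 0.991, -0.0], [0.0, -0.0, -1.0]]
force: [-5.2, -1.1, 8.7]
opening: 0.183
finger_force: 51.0
```

{"fn": "apply_moves", "kwargs": {"motion": [[[0,0,0],[0,0,0]],[[0,0,0],[0,0,0]],[[0,0,0],[0,0,0]],[[0,0,0],[0,0,0]],[[0,0,0],[0,0,0]],[[0,0,0],[0,0,0]]], "hand": 0.6}}

```text
time: 9.75
ee_pos: [0.5691, 0.0941, 0.1296]
tcp_rot: [[-0.991, -0.134, -0.001], [-0.134, 0.991, -0.0], [0.001, -0.0, -1.0]]
force: [0.8, 0.2, -0.4]
opening: 0.603
finger_force: 0.0
```

{"fn": "apply_moves", "kwargs": {"motion": [[[0,0,-0.4],[0,0,0]],[[0,0,-1.2],[0,0,0]],[[0,0,-2.2],[0,0,0]],[[0,0,-3.0],[0,0,0]],[[0,0,-3.0],[0,0,0]],[[0,0,-3.0],[0,0,0]]]}}

```text
time: 10.35
ee_pos: [0.5696, 0.0941, 0.2498]
tcp_rot: [[-0.991, -0.134, 0.0], [-0.134, 0.991, 0.0], [-0.0, 0.0, -1.0]]
force: [0.2, -0.1, -0.7]
opening: 0.604
finger_force: 0.0
```

Run:
```python
from h import *
from rig import ctrl,grab_frame
s=ctrl.state();print(s["ee_pos"],s["opening"])
f=wristf(s,grab_frame("wrist"));pickle.dump(f,open("pics/w6.pkl","wb"));cv2.imwrite("pics/w6.png",f["img"][:,:,::-1])
```

```text
[0.56957357 0.09413243 0.24979857] 0.6037018138069271
```

View pics/w6.png

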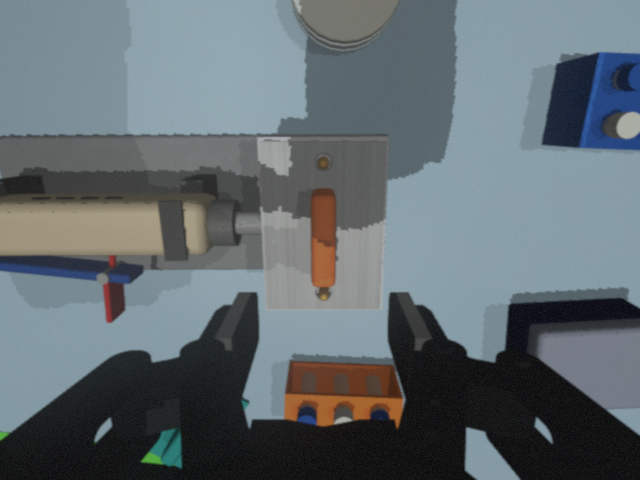

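The cover is flush, with brass stud tips showing in both holes at (323,162) and (323,294). The lever is at (112,300), still sticking straight out. Next I close the fingers and go behind the lever.

Run:
```python
from h import *
W=pickle.load(open("pics/w6.pkl","rb"));W1=pickle.load(open("pics/w1.pkl","rb"))
for f,n in((W,6),(W1,1)):
    for x in blobs(f["img"],(0,150,50),(5,255,255),40)[0]:
        if x[1][0]<200:print(n,x[0],x[1],cv2.boxPoints(x[2]).round(0).tolist(),[onz(f,*q,.09).round(4).tolist() for q in cv2.boxPoints(x[2])])
c,s=np.cos(.134),np.sin(.134);R=np.array([[c,-s],[s,c]]);u=np.array([.5707,.0932])-R@[0,.12]
for k,p in(("hinge",(.0285,-.15)),("pivot",(.04,-.0507)),("pmid",(.0285+.055*np.sin(.115)+.004,-.15+.055*np.cos(.115))),("mmid",(0,-.095))):print(k,u+R@p)
go((.6525,-.102,.25),np.pi/2+.02)
```

```text
6 61 [106.5 293.9] [[104.0, 285.0], [107.0, 285.0], [110.0, 304.0], [106.0, 304.0]] [[0.6407, -0.072, 0.09], [0.64, -0.0693, 0.09], [0.6563, -0.0679, 0.09], [0.657, -0.0707, 0.09]]
1 110 [ 71.5 307.4] [[68.0, 290.0], [71.0, 290.0], [76.0, 326.0], [72.0, 326.0]] [[0.6398, -0.0722, 0.09], [0.6389, -0.0691, 0.09], [0.6707, -0.0669, 0.09], [0.6716, -0.0701, 0.09]]
hinge [ 0.63501633 -0.17057198]
pivot [ 0.63314682 -0.07062577]
pmid [ 0.63793554 -0.11504751]
mmid [ 0.59942386 -0.11987262]
shift [-1.41 -5.14 -0.03] turn [-0.   -0.02  1.31] t 10.4
```

{"fn": "apply_moves", "kwargs": {"motion": [[[-0.2,-0.8,0],[0,0,0.2]],[[-0.5,-1.8,0],[0,0,0.5]],[[-0.8,-2.9,0],[0,0,0.8]],[[-1.1,-4.0,0],[0,0,1.1]],[[-1.3,-4.8,0],[0,0,1.31]],[[-1.41,-5.14,0],[0,0,1.31]],[[-1.41,-5.14,0],[0,0,1.31]],[[-1.41,-5.14,0],[0,0,1.31]]], "hand": 0, "newtons": 30}}

```text
time: 11.2
ee_pos: [0.6522, -0.1019, 0.2482]
tcp_rot: [[-1.0, -0.019, -0.003], [-0.019, 1.0, 0.0], [0.003, 0.0, -1.0]]
force: [-0.2, 0.3, 0.7]
opening: -0.003
finger_force: 0.0
```

Run:
```python
from h import *
from rig import ctrl,grab_frame
go((.6525,-.102,.085),np.pi/2+.02)
s=ctrl.state();print(s["opening"],s["ee_pos"])
f=wristf(s,grab_frame("wrist"));pickle.dump(f,open("pics/w7.pkl","wb"));cv2.imwrite("pics/w7.png",f["img"][:,:,::-1])
```

```text
shift [-0.02 -0.01  4.08] turn [ 0.   -0.03 -0.01] t 11.2
-0.002966900401276328 [ 0.65215705 -0.10186569  0.24823143]
```

View pics/w7.png

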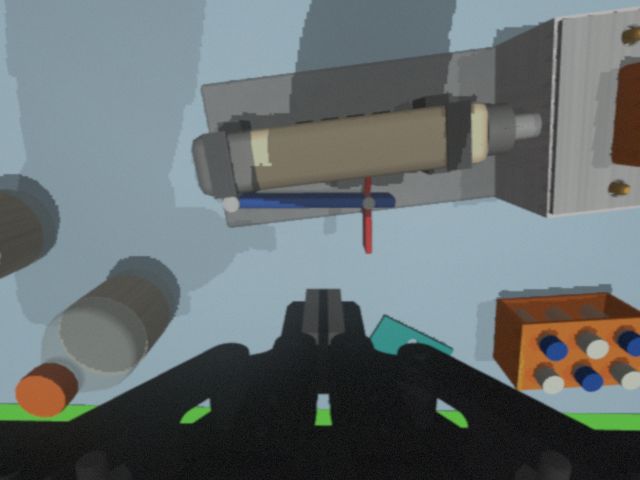

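The view from above shows the lever from its pivot (369,202) to its tip (369,252). The closed fingers are behind it, at image left.

Run:
```python
from h import *
W=pickle.load(open("pics/w7.pkl","rb"));W6=pickle.load(open("pics/w6.pkl","rb"))
print("pivot",onz(W,369,202,.093),"tip",onz(W,369,252,.092),"paddle front edge",onz(W,394,202,.093),"cap",onz(W,47,390,.15))
print("tri pivot",tri((W,369,202),(W6,104,276)))
```

```text
pivot [ 0.63227492 -0.07014544  0.093     ] tip [ 0.67084406 -0.06801048  0.092     ] paddle front edge [ 0.63192214 -0.0519197   0.093     ] cap [ 0.75355918 -0.28651446  0.15      ]
tri pivot (array([ 0.63200761, -0.07024624,  0.09260124]), np.float64(0.000363556506606768))
```

{"fn": "apply_moves", "kwargs": {"motion": [[[0,0,1.0],[0,-0.03,0]],[[0,0,2.0],[0,-0.03,0]],[[0,0,2.8],[0,-0.03,0]],[[0,0,3.2],[0,-0.03,0]],[[0,0,3.2],[0,-0.03,0]]]}}

```text
time: 11.75
ee_pos: [0.6506, -0.1007, 0.1191]
tcp_rot: [[-1.0, -0.021, -0.003], [-0.021, 1.0, 0.001], [0.003, 0.001, -1.0]]
force: [-1.3, -0.7, -0.2]
opening: -0.001
finger_force: 0.0
```

{"fn": "apply_moves", "kwargs": {"motion": [[[-0.03,0,0.3],[0,0,0]],[[-0.03,0,0.6],[0,0,0]],[[-0.03,0,0.85],[0,0,0]],[[-0.03,0,0.85],[0,0,0]],[[-0.03,0,0.85],[0,0,0]]]}}

```text
time: 12.25
ee_pos: [0.6538, -0.1022, 0.0876]
tcp_rot: [[-1.0, -0.02, 0.002], [-0.02, 1.0, -0.0], [-0.002, -0.0, -1.0]]
force: [0.5, 0.4, 0.4]
opening: -0.005
finger_force: 0.0
```

{"fn": "apply_moves", "kwargs": {"motion": [[[0,0.15,0],[0,0,0]],[[0,0.3,0],[0,0,0]],[[0,0.45,0],[0,0,0]],[[0,0.6,0],[0,0,0]],[[0,0.75,0],[0,0,0]],[[0,0.9,0],[0,0,0]],[[0,1.05,0],[0,0,0]],[[0,1.2,0],[0,0,0]],[[0,1.3,0],[0,0,0]],[[0,1.3,0],[0,0,0]]]}}

```text
time: 13.25
ee_pos: [0.6527, -0.0494, 0.0876]
tcp_rot: [[-1.0, -0.02, 0.002], [-0.02, 1.0, 0.0], [-0.002, 0.0, -1.0]]
force: [0.7, -0.1, 0.5]
opening: 0.003
finger_force: 0.2
```

{"fn": "apply_moves", "kwargs": {"motion": [[[0,0.15,0],[0,0,0]],[[0,0.35,0],[0,0,0]],[[0,0.35,0],[0,0,0]],[[0.06,0.35,0],[0,0,0]],[[0.1,0.35,0],[0,0,0]],[[0.1,0.35,0],[0,0,0]]]}}

```text
time: 13.85
ee_pos: [0.6484, -0.0363, 0.0876]
tcp_rot: [[-1.0, -0.02, 0.002], [-0.02, 1.0, 0.0], [-0.002, 0.0, -1.0]]
force: [2.2, 1.4, -0.2]
opening: 0.002
finger_force: 0.9
```

{"fn": "apply_moves", "kwargs": {"motion": [[[-0.3,0,0],[0,0,0]],[[-0.5,0,-0.5],[0,0,0]],[[-0.5,0,-1.5],[0,0,0]],[[-0.5,0,-2.5],[0,0,0]],[[-0.5,-0.6,-3.2],[0,0,0]],[[0.0,-1.2,-3.6],[0,0,0]],[[0.3,-1.8,-3.6],[0,0,0]],[[0.3,-1.8,-3.6],[0,0,0]],[[0.3,-1.8,-3.6],[0,0,0]]], "hand": 1}}

```text
time: 14.75
ee_pos: [0.6373, -0.109, 0.2315]
tcp_rot: [[-1.0, -0.018, 0.001], [-0.018, 1.0, -0.0], [-0.001, -0.0, -1.0]]
force: [0.1, 0.0, 0.5]
opening: 0.999
finger_force: 0.0
```

Run:
```python
from h import *
from rig import ctrl,grab_frame
s=ctrl.state();print(s["opening"],s["ee_pos"])
f=wristf(s,grab_frame("wrist"));pickle.dump(f,open("pics/w8.pkl","wb"));cv2.imwrite("pics/w8.png",f["img"][:,:,::-1])
```

```text
0.9989548252114118 [ 0.6373396  -0.10895108  0.23152318]
```

View pics/w8.png

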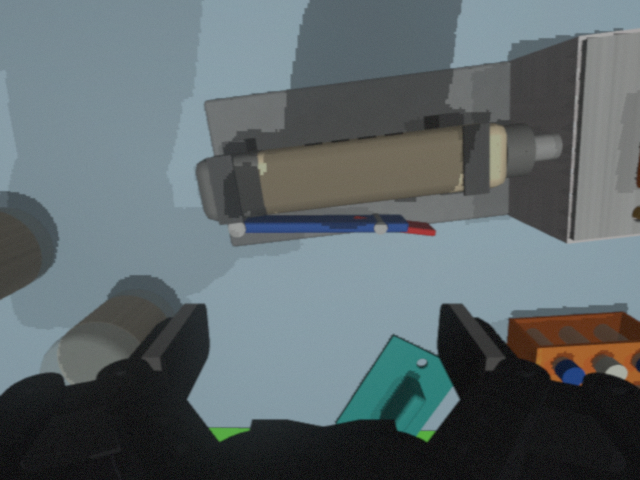

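The red lever now lies forward along the paddle, with its tab past the nose at (421,228). Next I turn the gripper to straddle the mixer and paddle.

Run:
```python
from h import *
W=pickle.load(open("pics/w8.pkl","rb"))
p,t=onz(W,380,225,.093),onz(W,434,232,.092);h=onz(W,237,228,.093);print("pivot",p,"tip",t,"hinge",h,"lever angle from paddle x", np.pi/2-np.arctan2(*(t-p)[:2])+np.arctan2(*(p-h)[:2]))
go((.6051,-.1191,.2),.134)
```

```text
pivot [ 0.63110051 -0.07085681  0.093     ] tip [ 0.63571954 -0.03242675  0.092     ] hinge [ 0.63509252 -0.1705819   0.093     ] lever angle from paddle x 1.4111684307721248
shift [ 0.82 -0.25  0.78] turn [1.000e-02 1.000e-02 1.669e+01] t 14.8
```

{"fn": "apply_moves", "kwargs": {"motion": [[[0.1,0,0],[0,0,1.7]],[[0.2,0,0],[0,0,3.4]],[[0.3,-0.1,0.1],[0,0,5.1]],[[0.4,-0.1,0.2],[0,0,6.8]],[[0.5,-0.2,0.3],[0,0,8.5]],[[0.6,-0.2,0.4],[0,0,10.2]],[[0.7,-0.25,0.5],[0,0,11.9]],[[0.82,-0.25,0.6],[0,0,13.6]],[[0.82,-0.25,0.78],[0,0,15.3]],[[0.82,-0.25,0.78],[0,0,16.69]]]}}

```text
time: 15.8
ee_pos: [0.6049, -0.1181, 0.1989]
tcp_rot: [[-0.129, 0.992, -0.0], [0.992, 0.129, 0.0], [0.0, -0.0, -1.0]]
force: [-0.1, -0.3, 0.3]
opening: 1.008
finger_force: 0.0
```

{"fn": "apply_moves", "kwargs": {"motion": [[[0,0,0],[0,0,0]],[[0,0,0],[0,0,0]]]}}

```text
time: 16.0
ee_pos: [0.6053, -0.1185, 0.2001]
tcp_rot: [[-0.138, 0.99, 0.001], [0.99, 0.138, -0.0], [-0.0, 0.001, -1.0]]
force: [0.5, -1.3, -0.5]
opening: 0.996
finger_force: 0.0
```

Run:
```python
from h import *
go((.6051,-.1191,.078),.134)
```

```text
shift [-0.01 -0.01  3.05] turn [0.02 0.   0.05] t 16.0
```

{"fn": "apply_moves", "kwargs": {"motion": [[[0,0,0.6],[0,0,0.05]],[[0,0,1.2],[0,0,0.05]],[[0,0,1.7],[0,0,0.05]],[[0,0,2.1],[0,0,0.05]],[[0,0,2.5],[0,0,0.05]],[[0,0,2.8],[0,0,0.05]],[[0,0,3.05],[0,0,0.05]],[[0,0,3.05],[0,0,0.05]],[[0,0,3.05],[0,0,0.05]]]}}

```text
time: 16.9
ee_pos: [0.6056, -0.1191, 0.0787]
tcp_rot: [[-0.13, 0.992, 0.002], [0.992, 0.13, -0.0], [-0.0, 0.002, -1.0]]
force: [-0.7, -0.2, 0.1]
opening: 0.996
finger_force: 0.0
```

{"fn": "apply_moves", "kwargs": {"motion": [[[0,0,0],[0,0,0]],[[0,0,0],[0,0,0]],[[0,0,0],[0,0,0]],[[0,0,0],[0,0,0]],[[0,0,0],[0,0,0]],[[0,0,0],[0,0,0]]], "hand": 0, "newtons": 35}}

```text
time: 17.5
ee_pos: [0.6054, -0.1193, 0.0795]
tcp_rot: [[-0.13, 0.992, 0.003], [0.992, 0.13, -0.001], [-0.001, 0.003, -1.0]]
force: [-6.4, -0.4, 13.1]
opening: 0.617
finger_force: 39.1
```

The opening of 0.617 (about 53 mm) means the paddle is home. I hold it there for about two seconds.

{"fn": "apply_moves", "kwargs": {"motion": [[[0,0,0],[0,0,0]],[[0,0,0],[0,0,0]],[[0,0,0],[0,0,0]],[[0,0,0],[0,0,0]],[[0,0,0],[0,0,0]],[[0,0,0],[0,0,0]],[[0,0,0],[0,0,0]],[[0,0,0],[0,0,0]],[[0,0,0],[0,0,0]],[[0,0,0],[0,0,0]]]}}

```text
time: 18.5
ee_pos: [0.6054, -0.1193, 0.0795]
tcp_rot: [[-0.13, 0.992, 0.003], [0.992, 0.13, -0.001], [-0.001, 0.003, -1.0]]
force: [-6.1, -0.4, 12.0]
opening: 0.618
finger_force: 39.1
```

{"fn": "apply_moves", "kwargs": {"motion": [[[0,0,0],[0,0,0]],[[0,0,0],[0,0,0]],[[0,0,0],[0,0,0]],[[0,0,0],[0,0,0]],[[0,0,0],[0,0,0]],[[0,0,0],[0,0,0]],[[0,0,0],[0,0,0]],[[0,0,0],[0,0,0]]]}}

```text
time: 19.3
ee_pos: [0.6054, -0.1193, 0.0795]
tcp_rot: [[-0.13, 0.992, 0.003], [0.992, 0.13, -0.001], [-0.001, 0.003, -1.0]]
force: [-6.7, 0.1, 13.1]
opening: 0.615
finger_force: 39.1
```

{"fn": "apply_moves", "kwargs": {"motion": [[[0,0,0],[0,0,0]],[[0,0,0],[0,0,0]],[[0,0,0],[0,0,0]],[[0,0,0],[0,0,0]],[[0,0,0],[0,0,0]],[[0,0,0],[0,0,0]]], "hand": 1}}

```text
time: 19.9
ee_pos: [0.6052, -0.1191, 0.0782]
tcp_rot: [[-0.129, 0.992, 0.002], [0.992, 0.129, -0.0], [-0.0, 0.001, -1.0]]
force: [0.1, -0.0, -0.2]
opening: 1.002
finger_force: 0.0
```

{"fn": "apply_moves", "kwargs": {"motion": [[[0,0,-0.5],[0,0,0]],[[0,0,-1.4],[0,0,0]],[[0,0,-2.4],[0,0,0]],[[0,0,-3.4],[0,0,0]],[[0,0,-4.2],[0,0,0]],[[0,0,-4.4],[0,0,0]],[[0,0,-4.4],[0,0,0]],[[0,0,-4.4],[0,0,0]]]}}

```text
time: 20.7
ee_pos: [0.6047, -0.119, 0.253]
tcp_rot: [[-0.129, 0.992, 0.0], [0.992, 0.129, 0.0], [0.0, 0.0, -1.0]]
force: [-0.3, 0.2, -0.8]
opening: 0.998
finger_force: 0.0
```

Run:
```python
from h import *
from rig import ctrl,grab_frame
s=ctrl.state();print(s["opening"],s["ee_pos"],s["force"])
f=grab_frame("wrist");S=grab_frame("scene")
o=np.zeros((560,800,3),np.uint8);o[:360,:480]=cv2.resize(f["img"],(480,360))
b=cv2.resize(S["img"][170:340,290:450],None,fx=2,fy=3.29);o[:559,480:800]=b[:559]
cv2.imwrite("pics/c9.png",o[:,:,::-1])
```

```text
0.9980678717086472 [ 0.60469983 -0.11904424  0.25297994] [-0.34800479  0.16492594 -0.77703696]
```

View pics/c9.png

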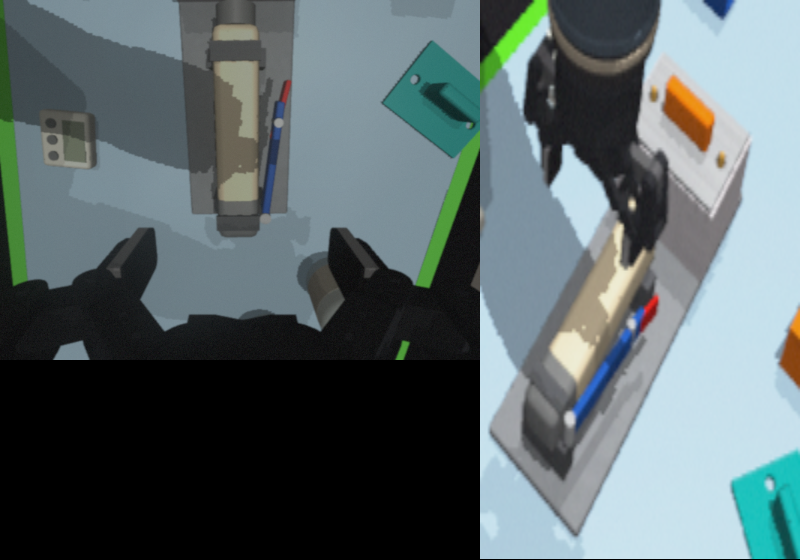

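In the final picture the paddle has sprung out (wrist view (272,150)), the lever is forward at (286,90), and the cover is seated with its studs through at scene crop (654,92) and (721,159). The gripper is clear, so I hand in.

```bash
python3 -c "
from rig import ctrl
print(ctrl.sign_off())"
```

```text
the job is handed in; nothing more can be done
None
```

I handed the job in at about 21 s: the cover is seated over both studs, the lever is forward, and the paddle was held home for about 2 s and sprang back. No verdict came back.

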